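# Weigh the power bank on the letter balance

## Task

The silver power bank in one pan of the letter balance by the door should weigh 300 g; check it before it is posted. Set the 200 g and the 100 g steel weights (the largest and the middle one of the three) upright in the empty pan, gently and without dropping them, so that the beam comes level, and leave them standing there.

Things in the scene. Friction and masses are not known exactly. Their poses are not given: they have to be found in the camera images.
- weight_200: The 200 g weight, the largest of three plain steel knobbed weights on the table: a cylinder 32 mm across and 27 mm high, on it a neck 13 mm across and 5 mm high and a knob 19 mm across and 8 mm high, 40 mm high in all. Origin at the centre of its underside, z up its axis. Stands on the table.
- weight_100: The 100 g weight, the middle one: same shape, cylinder 25 mm across and 22 mm high, neck 10 mm across, 5 mm high, knob 15 mm across, 8 mm high; 35 mm high in all. Origin at the centre of its underside, z up its axis. Stands on the table. The smallest weight nearby (50 g, 20 mm across, 30 mm high) is not needed.
- empty_pan (a point): Centre of the floor's upper face in the empty round steel pan of the balance: flat, 130 mm across inside, 140 outside, rim 6 mm above the floor. x level, square to the beam; y outward along the beam; z up. The other pan, 260 mm along -y, holds the power bank (100x64x24). Pans stay level; loads may stand off-centre. Floor at 146 mm over the table, also with one weight in; sinks to 120 with both.
- beam (a joint): Tilt of the balance beam in rad: 0 is level, positive when the empty pan is high; stops at -0.2 and 0.2. Starts at 0.2, the loaded pan down. Against the power bank, an error of 50 g tilts it by about 0.16. It settles softly in about 2 s.

How it is judged:
By the outcome, as a careful person would: the job done as asked, in the order asked, and still so for the second after the job is handed in, with the robot touching nothing.
It also fails if it takes over 72 s, if anything falls off the work surface, if the arm or the gripper's body presses on something with over 40 N, if the wrist force passes 120 N, or if a joint passes its speed limit or range.

## Robot

A 6-joint arm with a two-finger parallel gripper is mounted at the origin on the work surface. World frame = base frame: x ahead of the robot, y to its left, z up, the work surface at z = 0. Lengths are in m, angles in degrees, forces in N, time in s.
With the tool pointing down it reaches from about 0.35 to 0.875 m from the base axis. Payload 4.2 kg.
Tool frame: the origin (TCP) lies on the front face of the gripper's body, between the roots of the fingers; the fingertips stand finger_overhang ahead of it and the grasp point (between the pads) lies 51 mm ahead of it (finger_overhang is the distance from the TCP to the fingertips, in m); z points along the fingers, y is the line along which they close (so a half turn about z gives the same grasp; the last joint's range is limited). The gripper opens to 87 mm and grips with 3 to 60 N. Pads are 19 mm wide; open, the fingers measure 117 mm over their backs; the gripper's body (75 mm by 190 mm) begins 51 mm behind the grasp point.
Start: joints at [81.91, 22.042, 0.453, 0, -68.411, -14.817], TCP at [0.243, 0.576, 0.292] pointing down, gripper open.
Joint ranges: [-179.83, 179.83], [-69.29, 118.12], [-61.27, 80.66], [-181.25, 117.63], [-171.15, -9.14], [-177.46, 177.46]. Speed limits (degrees/s): [159.86, 159.86, 180, 180, 180, 180].

## Interface

Orientations are given as a 3x3 rotation matrix whose columns are the frame's x, y, z axes.
In Python, from station import sense, capture, camera_model, finish_job, finger_overhang gives the robot as it stands. The module is installed in compiled form; this text tells all that it offers.
- The arm moves only by the tool jog_arm, never from a script. Its argument "rows" is a list that holds one entry, the list of rows, each a list of 4 numbers: the shift along the tool's x, y, z in m, then the turn about the tool's z in rad. A call has 1 to 20 rows; each row shifts and turns the commanded pose from where the row before left it, along the tool's axes as they then stand; what a row does not reach is not made up. A row lasts 1/8 s, in which the tool goes at most 62.5 mm and 10.7 degrees, less where a joint would pass 70% of its speed; a pose out of reach is approached as far as the arm can. A call is refused whole if a number of a shift passes 0.0625 or a number of a turn 0.188, either way. A call with a gripper value outside its range is refused whole. "claw" is the opening, from 0 (shut) to 1 (fully open), set as the call begins (left out, the last holds). The fingers move at their own pace and stop on an object; the grip force is fixed at half the most. Time passes only in rows, so rows that do not move let the fingers close. It gives the time, the measured TCP pose, the force, the opening and the grip force at its end, in the units of the state.
- sense(): the state, without advancing time (a new reading comes with each control period).
- capture(name): name is "scene" or "top" or "wrist"; returns the picture (480x640x3 uint8, red, green, blue); there is no depth.
- camera_model(name): a dict with "fovy" (degrees; the focal length in pixels is half the picture's height over the tangent of half this angle, whatever the lens; pixels are square), "cx", "cy" (the principal point, pixels), "k1" (the pictures are not rectified: a ray, as slopes to the right and down, at radius r is drawn at 1 + k1 r^2 times it, then the intrinsics apply), "eye" and "rotation" of the camera in the world. Camera axes: x right, y down, z forward; pixel columns grow to the right and rows downward; lengths in m; the calibration is good to about 2 mm. A picture is of the moment at which its call begins: read the wrist's pose just before it. camera_model takes no time and is no camera call; for the wrist camera it gives the pose at the moment of the call.
- finish_job(): hands the job in; it is judged then, once.
The state is a dict: "time_s": time; "joints": joint angles; "joint_velocities": joint speeds; "effort": joint torques, N m; "tcp_pos": TCP position; "ee_rot": TCP orientation; "wrist_force": force on the tool from outside, world axes, zero at the start; "moment": the same for the moment, N m; "gripper_width": opening from 0.0 (shut) to 1.0 (fully open); "gripper_force": force on a finger pad.
Only numpy, scipy, OpenCV 4.12 (cv2) and the standard library are available. Lean on these libraries where they do the work, as an engineer would, in place of code of your own. Each camera call takes 0.05 s, during which the arm holds its last target. There are 200 camera calls.

## Working session

There is one attempt and no reset: what is moved stays moved. The work goes in short steps, Python scripts to look and compute and a tool call to move; the robot and the scene stay as the last step left them, time stands still between calls to the robot, and variables do not carry over. Pictures are saved under pics/ and viewed, at most 10 in all, crops included, and the job is handed in when it is done.

Besides the shell and the picture viewer there is one more tool, called after "Call:" as name([rows], argument=value, ...), one row to a line, values as JSON. jog_arm: Moves the arm, as the interface text tells. Its arguments: {"type":"object","properties":{"rows":{"type":"array"},"claw":{"type":"number"}},"required":["rows"]}

```bash
mkdir -p pics
cat > h.py <<'E'
import numpy as np, cv2
from station import *
def ray(m,u,v):
    f=240/np.tan(np.radians(m["fovy"])/2)
    d=np.array([(u-m["cx"])/f,(v-m["cy"])/f]); p=d.copy()
    for _ in range(30): p=d/(1+m["k1"]*(p@p))
    r=np.array(m["rotation"])@np.array([p[0],p[1],1]); return np.array(m["eye"]),r
def onz(m,u,v,z):
    e,r=ray(m,u,v); return e+r*(z-e[2])/r[2]
def snap(n,fn):
    m=camera_model(n); im=capture(n); cv2.imwrite("pics/"+fn,im[:,:,::-1]); return m,im
E
python3 - <<'E'
from h import *
s=sense();print({k:np.round(s[k],3) for k in s if k in("time_s","tcp_pos","ee_rot","gripper_width")},finger_overhang)
for n in("scene","top","wrist"):
    m,_=snap(n,n+"1.png");print(n,{k:np.round(m[k],3).tolist() for k in m})
E
```

```text
{'time_s': np.float64(0.0), 'tcp_pos': array([0.243, 0.575, 0.291]), 'ee_rot': array([[ 0.921, -0.389, -0.001],
       [-0.389, -0.921, -0.002],
       [ 0.   ,  0.002, -1.   ]]), 'gripper_width': np.float64(1.005)} 0.0697
scene {'fovy': 46.995, 'cx': 308.509, 'cy': 238.137, 'k1': -0.034, 'eye': [1.256, -0.613, 0.798], 'rotation': [[0.594, 0.486, -0.641], [0.804, -0.339, 0.488], [0.019, -0.805, -0.592]]}
top {'fovy': 43.856, 'cx': 315.181, 'cy': 240.742, 'k1': 0.049, 'eye': [0.405, -0.046, 1.269], 'rotation': [[-0.007, -0.996, 0.094], [-1.0, 0.008, 0.011], [-0.012, -0.094, -0.996]]}
wrist {'fovy': 69.982, 'cx': 320.72, 'cy': 238.781, 'k1': -0.001, 'eye': [0.313, 0.546, 0.384], 'rotation': [[-0.389, -0.885, -0.255], [-0.921, 0.374, 0.105], [0.002, 0.276, -0.961]]}
```

View pics/top1.png

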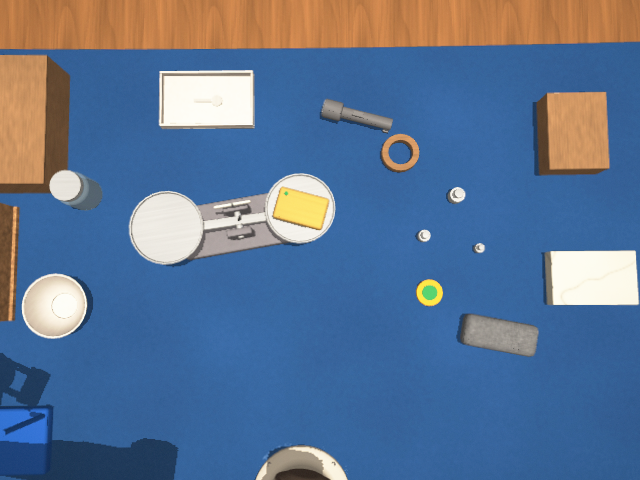

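View pics/scene1.png

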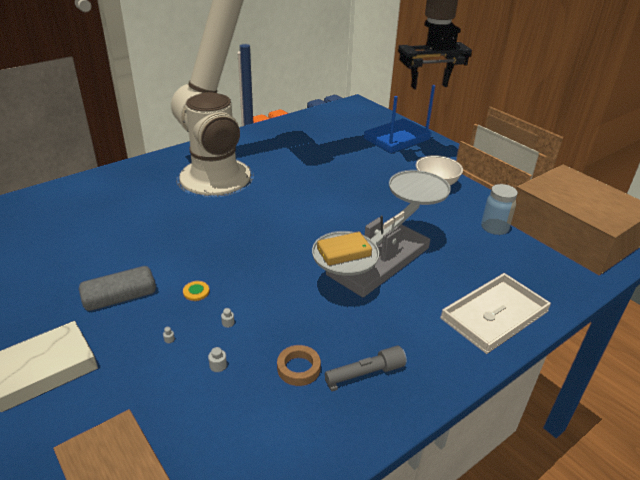

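The top view shows the 200 g weight at about (457,195), the 100 g at (424,236), the 50 g at (479,248), the empty pan centred near (167,228) and the loaded pan at (300,208). The power bank is drawn yellow, but it is the only thing in the pan. The scene view agrees: the empty pan is high and there is nothing on it.

Run:
```python
from h import *
im=cv2.imread("pics/top1.png"); m=camera_model("top"); hsv=cv2.cvtColor(im,cv2.COLOR_BGR2HSV)
mask=((hsv[:,:,1]<90)&(hsv[:,:,2]>70)).astype(np.uint8)
def big(u,v,r,z):
    w=np.zeros_like(mask);cv2.circle(w,(u,v),r,1,-1)
    c=max(cv2.findContours(mask*w,0,2)[0],key=cv2.contourArea)
    (x,y),R=cv2.minEnclosingCircle(c); p=onz(m,x,y,z);print((round(x,1),round(y,1)),round(R,1),p.round(4),np.hypot(*p[:2]).round(3)); return p
a=big(457,195,16,.03); b=big(424,236,14,.026); c=big(479,248,12,.022)
# pan: circle by fit of left part of contour
w=np.zeros_like(mask);w[185:270,120:200]=1
c=max(cv2.findContours(mask*w,0,1)[0],key=cv2.contourArea)[:,0].astype(float)
c=c[(c[:,0]<195)]
P=np.array([onz(m,*q,.152) for q in c])[:,:2]
for _ in range(4):
    s=np.linalg.lstsq(np.c_[2*P,np.ones(len(P))],(P**2).sum(1),rcond=None)[0]
    R=np.sqrt(s[2]+s[:2]@s[:2]); d=abs(np.hypot(*(P-s[:2]).T)-R); P=P[d<.004]
print("pan",s[:2].round(4),R.round(4),len(P))
```

```text
(456.0, 195.0) 9.2 [ 0.6152 -0.3269  0.03  ] 0.697
(423.6, 235.2) 6.8 [ 0.5317 -0.2582  0.026 ] 0.591
(478.7, 247.5) 5.9 [ 0.5054 -0.3725  0.022 ] 0.628
pan [0.538  0.2485] 0.0695 155
```

Call:
jog_arm([
  [[0, 0, -0.03, 0], [0.01, 0.01, -0.03, 0], [0.0402, 0.0397, 0, 0], [0.0402, 0.0397, 0, 0], [0.0402, 0.0397, 0, 0], [0.0402, 0.0397, 0, 0], [0.0402, 0.0397, 0, 0], [0.0402, 0.0397, 0, 0], [0.0402, 0.0397, 0, 0], [0.0402, 0.0397, 0, 0], [0.0402, 0.0397, 0, 0], [0.0402, 0.0397, 0, 0], [0.0402, 0.0397, 0, 0], [0.0402, 0.0397, 0, 0], [0.0402, 0.0397, 0, 0], [0.0402, 0.0397, 0, 0], [0.0402, 0.0397, 0.03, 0], [0.04, 0.04, 0.03, 0], [0.04, 0.04, 0.03, 0], [0, 0, 0.03, 0]],
], claw=1)

```text
time_s: 2.65
tcp_pos: [0.6134, -0.3253, 0.2311]
ee_rot: [[0.919, -0.393, -0.002], [-0.393, -0.919, 0.0], [-0.002, 0.0, -1.0]]
wrist_force: [0.1, 0.2, -0.4]
gripper_width: 1.0
gripper_force: 0.0
```

Call:
jog_arm([
  [[0, 0, 0, 0], [0, 0, 0, 0]],
])

```text
time_s: 2.9
tcp_pos: [0.6138, -0.3216, 0.2359]
ee_rot: [[0.922, -0.388, 0.002], [-0.388, -0.922, -0.001], [0.002, 0.0, -1.0]]
wrist_force: [0.3, -0.2, -0.5]
gripper_width: 1.0
gripper_force: 0.0
```

Run:
```python
from h import *
s=sense();print(s["tcp_pos"].round(4),s["joints"].round(1));R=np.array(s["ee_rot"]);print(R.round(3))
m,im=snap("wrist","w2.png")
for p in([.6152,-.3269,.03],[.5317,-.2582,.026]):
    q=np.array(m["rotation"]).T@(np.array(p)-m["eye"]);f=240/np.tan(np.radians(m["fovy"])/2);print((q[:2]/q[2]*f+[m["cx"],m["cy"]]).round(1))
m=camera_model("top");im=cv2.imread("pics/top1.png");hsv=cv2.cvtColor(im,cv2.COLOR_BGR2HSV)
mk=((hsv[:,:,1]<60)&(hsv[:,:,2]>100)).astype(np.uint8);mk[:,:272]=0;mk[:,340:]=0;mk[:165]=0;mk[250:]=0
c=max(cv2.findContours(mk,0,1)[0],key=cv2.contourArea)[:,0];(x,y),r=cv2.minEnclosingCircle(c);print(x,y,r,onz(m,x,y,.1))
```

```text
[ 0.6138 -0.3216  0.2359] [-14.3  30.8   6.5   0.  -65.6  81.4]
[[ 0.922 -0.388  0.002]
 [-0.388 -0.922 -0.001]
 [ 0.002  0.    -1.   ]]
[324.8 224.8]
[293.2 325.6]
296.5 212.0 40.302085876464844 [0.57231387 0.00400829 0.1       ]
```

View pics/w2.png

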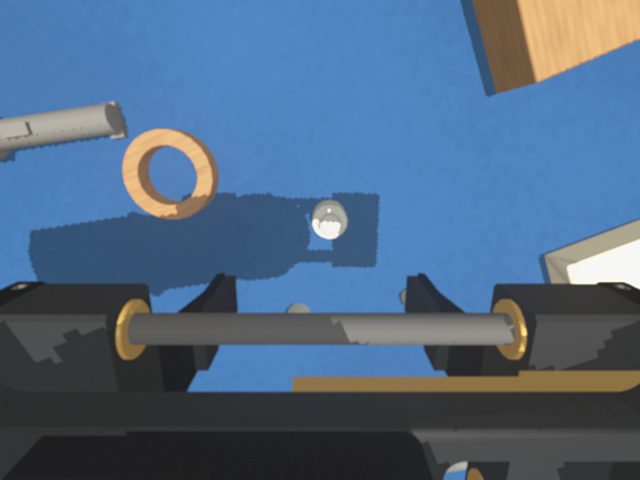

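The wrist view shows the 200 g weight at about (329,219), knob at (330,224), between and ahead of the fingers. The 100 g weight peeps out at (298,308).

Run:
```python
from h import *
m=camera_model("wrist");im=cv2.imread("pics/w2.png");hsv=cv2.cvtColor(im,cv2.COLOR_BGR2HSV)
mk=(hsv[:,:,1]<80).astype(np.uint8);w=np.zeros_like(mk);w[190:250,300:360]=1
c=max(cv2.findContours(mk*w,0,1)[0],key=cv2.contourArea);print(cv2.boundingRect(c));(x,y),r=cv2.minEnclosingCircle(c)
print(x,y,onz(m,x,y,.02));print(onz(m,330,223,.038))
x0,y0,w0,h0=cv2.boundingRect(c);print(onz(m,x0,y0+18,.02),onz(m,x0+w0,y0+18,.02),onz(m,x0+w0/2,y0,.027))
s=sense();R=np.array(s["ee_rot"]);t=s["tcp_pos"]
for p in([.6152,-.3269,.03],onz(m,330,223,.038)): print((R.T@(p-t)).round(4))
```

```text
(311, 199, 37, 41)
329.42681884765625 219.13414001464844 [ 0.61656287 -0.33191077  0.02      ]
[ 0.61705282 -0.33216558  0.038     ]
[ 0.62502141 -0.31699725  0.02      ] [ 0.61177785 -0.34848656  0.02      ] [ 0.63497956 -0.33938393  0.027     ]
[0.0025 0.0045 0.2067]
[0.0063 0.0087 0.1987]
```

Call:
jog_arm([
  [[0.006, 0.008, 0.01, 0], [0, 0, 0.025, 0], [0, 0, 0.025, 0], [0, 0, 0.025, 0], [0, 0, 0.025, 0], [0, 0, 0.02, 0], [0, 0, 0.014, 0], [0, 0, 0.01, 0], [0, 0, 0.006, 0], [0, 0, 0, 0], [0, 0, 0, 0]],
])

```text
time_s: 4.32
tcp_pos: [0.6161, -0.3316, 0.0751]
ee_rot: [[0.921, -0.389, 0.001], [-0.389, -0.921, -0.001], [0.001, -0.0, -1.0]]
wrist_force: [0.6, -0.5, -0.2]
gripper_width: 0.999
gripper_force: 0.0
```

Call:
jog_arm([
  [[0, 0, 0, 0], [0, 0, 0, 0], [0, 0, 0, 0], [0, 0, 0, 0], [0, 0, 0, 0], [0, 0, 0, 0], [0, 0, 0, 0], [0, 0, 0, 0]],
], claw=0.25)

```text
time_s: 5.32
tcp_pos: [0.6157, -0.3315, 0.0743]
ee_rot: [[0.921, -0.389, -0.0], [-0.389, -0.921, 0.0], [-0.0, -0.0, -1.0]]
wrist_force: [0.4, 0.4, 0.4]
gripper_width: 0.362
gripper_force: 30.0
```

Call:
jog_arm([
  [[0, 0, -0.01, 0], [0, 0, -0.03, 0], [0, 0, -0.04, 0], [0, 0, -0.05, 0], [0, 0, -0.05, 0], [-0.01, -0.02, -0.04, 0], [-0.0251, -0.0423, -0.025, 0], [-0.0251, -0.0423, 0, 0], [-0.0251, -0.0423, 0, 0], [-0.0251, -0.0423, 0, 0], [-0.0251, -0.0423, 0, 0], [-0.0251, -0.0423, 0, 0], [-0.0251, -0.0423, 0, 0], [-0.0251, -0.0423, 0, 0], [-0.0251, -0.0423, 0, 0], [-0.0251, -0.0423, 0, 0], [-0.0251, -0.0423, 0, 0], [-0.0153, -0.0261, 0, 0], [-0.01, -0.0154, 0, 0], [0, 0, 0, 0]],
])

```text
time_s: 7.82
tcp_pos: [0.5335, 0.2756, 0.3193]
ee_rot: [[0.922, -0.388, -0.0], [-0.388, -0.922, -0.0], [-0.0, 0.0, -1.0]]
wrist_force: [0.7, -0.5, -2.4]
gripper_width: 0.361
gripper_force: 30.0
```

Call:
jog_arm([
  [[0, 0, 0, 0.08], [0, 0, 0, 0.16], [0, 0, 0, 0.16], [0, 0, 0, 0.16], [0, 0, 0, 0.16], [0, 0, 0, 0.16], [0, 0, 0, 0.1], [0, 0, 0, 0.05], [0, 0, 0, 0], [0, 0, 0, 0]],
])

```text
time_s: 9.07
tcp_pos: [0.534, 0.2742, 0.3195]
ee_rot: [[0.14, -0.99, -0.0], [-0.99, -0.14, -0.0], [0.0, 0.0, -1.0]]
wrist_force: [0.1, 0.3, -1.2]
gripper_width: 0.358
gripper_force: 30.0
```

Run:
```python
from h import *
s=sense();t=s["tcp_pos"];R=np.array(s["ee_rot"]);print(t.round(4),s["joints"].round(1),s["gripper_width"],s["wrist_force"].round(2));print(R.round(3))
m,im=snap("wrist","w3.png");snap("scene","s3.png")
e=np.array([-.138,.99]);
print((R.T@(np.r_[np.array([.538,.2485])+.027*e,.146]-t)).round(4))
```

```text
[0.534  0.2742 0.3195] [ 42.6  18.6  -0.7   0.  -70.7 -34.6] 0.35832483964870165 [ 0.08  0.29 -1.19]
[[ 0.14 -0.99 -0.  ]
 [-0.99 -0.14 -0.  ]
 [ 0.    0.   -1.  ]]
[-0.001  -0.0004  0.1735]
```

View pics/w3.png

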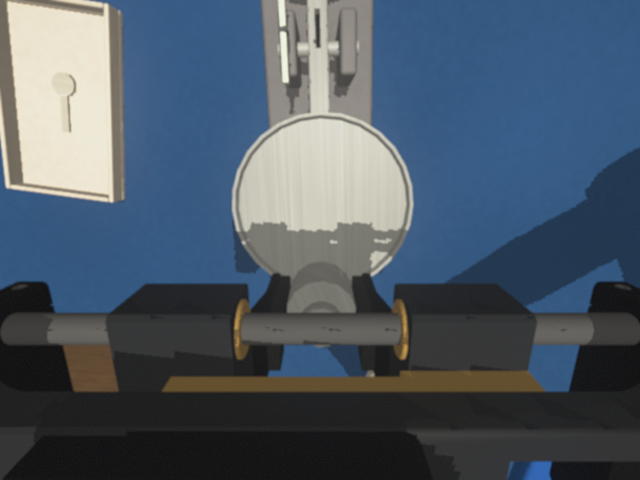

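The wrist view shows the empty pan's rim circle from x 233 to 412, with its top at row 112 and the beam straight up the picture, so the yaw is right. The weight hangs near (320,300).

Run:
```python
from h import *
m=camera_model("wrist");im=cv2.imread("pics/w3.png").astype(int)
blue=(im[:,:,0]-im[:,:,2]>40)
P=[]
for y in range(150,235,4):
    r=~blue[y]; x=322
    a=x
    while r[a]:a-=1
    b=x
    while r[b]:b+=1
    P+=[onz(m,a+.5,y,.152)[:2],onz(m,b-.5,y,.152)[:2]]
P=np.array(P)
for _ in range(4):
    s=np.linalg.lstsq(np.c_[2*P,np.ones(len(P))],(P**2).sum(1),rcond=None)[0];R=np.sqrt(s[2]+s[:2]@s[:2]);P=P[abs(np.hypot(*(P-s[:2]).T)-R)<.003]
print(s[:2],R,len(P)); c=onz(m,322,112,.152); print(c)
```

```text
[0.53637341 0.24907214] 0.07033810297291651 44
[0.54627838 0.17979323 0.152     ]
```

Call:
jog_arm([
  [[-0.001, 0, 0.01, 0], [0, 0, 0.02, 0], [0, 0, 0.02, 0], [0, 0, 0.018, 0], [0, 0, 0.012, 0], [0, 0, 0.008, 0], [0, 0, 0.004, 0], [0, 0, 0.002, 0], [0, 0, 0, 0], [0, 0, 0, 0], [0, 0, 0, 0]],
])

```text
time_s: 10.55
tcp_pos: [0.5338, 0.276, 0.2257]
ee_rot: [[0.141, -0.99, 0.0], [-0.99, -0.141, 0.0], [-0.0, -0.001, -1.0]]
wrist_force: [0.3, 0.7, -1.0]
gripper_width: 0.36
gripper_force: 30.0
```

Call:
jog_arm([
  [[0, 0, 0.001, 0], [0, 0, 0.001, 0], [0, 0, 0, 0], [0, 0, 0, 0]],
])

```text
time_s: 11.05
tcp_pos: [0.5337, 0.276, 0.2234]
ee_rot: [[0.141, -0.99, -0.0], [-0.99, -0.141, -0.0], [0.0, 0.0, -1.0]]
wrist_force: [-0.1, 1.5, -1.7]
gripper_width: 0.359
gripper_force: 30.0
```

Call:
jog_arm([
  [[0, 0, 0.001, 0], [0, 0, 0.001, 0], [0, 0, 0, 0], [0, 0, 0, 0]],
])

```text
time_s: 11.55
tcp_pos: [0.5337, 0.276, 0.2214]
ee_rot: [[0.141, -0.99, -0.0], [-0.99, -0.141, -0.0], [0.0, 0.0, -1.0]]
wrist_force: [-0.0, 0.3, -1.7]
gripper_width: 0.361
gripper_force: 30.0
```

Call:
jog_arm([
  [[0, 0, 0.001, 0], [0, 0, 0, 0], [0, 0, 0, 0], [0, 0, 0, 0]],
])

```text
time_s: 12.05
tcp_pos: [0.5337, 0.276, 0.2204]
ee_rot: [[0.141, -0.99, 0.0], [-0.99, -0.141, 0.0], [-0.0, -0.0, -1.0]]
wrist_force: [0.5, 0.0, -2.1]
gripper_width: 0.361
gripper_force: 30.0
```

Call:
jog_arm([
  [[0, 0, 0.001, 0], [0, 0, 0, 0], [0, 0, 0, 0], [0, 0, 0, 0]],
])

```text
time_s: 12.55
tcp_pos: [0.5338, 0.2761, 0.2196]
ee_rot: [[0.141, -0.99, 0.0], [-0.99, -0.141, 0.0], [-0.0, -0.0, -1.0]]
wrist_force: [-0.8, 0.4, 0.9]
gripper_width: 0.366
gripper_force: 30.0
```

Call:
jog_arm([
  [[0, 0, 0.001, 0], [0, 0, 0, 0], [0, 0, 0, 0], [0, 0, 0, 0]],
])

```text
time_s: 13.05
tcp_pos: [0.5339, 0.2761, 0.2185]
ee_rot: [[0.141, -0.99, 0.0], [-0.99, -0.141, 0.0], [-0.0, -0.001, -1.0]]
wrist_force: [-0.7, 0.8, 0.2]
gripper_width: 0.358
gripper_force: 30.0
```

Call:
jog_arm([
  [[0, 0, -0.001, 0], [0, 0, 0, 0], [0, 0, 0, 0]],
])

```text
time_s: 13.42
tcp_pos: [0.5339, 0.276, 0.2195]
ee_rot: [[0.141, -0.99, 0.0], [-0.99, -0.141, 0.0], [-0.0, -0.0, -1.0]]
wrist_force: [-0.3, 0.3, 1.4]
gripper_width: 0.364
gripper_force: 30.0
```

Call:
jog_arm([
  [[0, 0, 0, 0], [0, 0, 0, 0], [0, 0, 0, 0], [0, 0, 0, 0], [0, 0, -0.005, 0], [0, 0, -0.01, 0], [0, 0, -0.02, 0], [0, 0, -0.03, 0], [0, 0, -0.03, 0], [0, 0, -0.015, 0], [0, 0, 0, 0]],
], claw=0.6)

```text
time_s: 14.8
tcp_pos: [0.5339, 0.2761, 0.3306]
ee_rot: [[0.14, -0.99, 0.002], [-0.99, -0.14, 0.002], [-0.002, -0.002, -1.0]]
wrist_force: [-0.6, 0.1, -0.9]
gripper_width: 0.598
gripper_force: 0.0
```

Run:
```python
from h import *
s=sense();t=s["tcp_pos"];print(t.round(4),s["wrist_force"].round(2))
snap("scene","s4.png");m,im=snap("top","t4.png");cv2.imwrite("pics/t4.png",cv2.resize(im[150:300,100:500,::-1],None,fx=2,fy=2))
```

```text
[0.5339 0.2761 0.3306] [-0.56  0.06 -0.94]
```

View pics/s4.png

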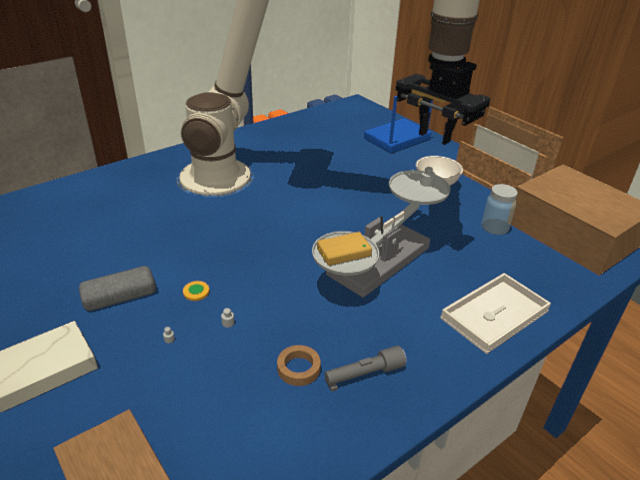

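The scene view shows the 200 g weight upright in the high pan near (428,172), and the beam is still at its stop. The 100 g weight is at (228,318).

Call:
jog_arm([
  [[0.014, 0.002, 0, 0], [0.034, 0.005, 0, 0], [0.0484, 0.007, 0, 0], [0.0484, 0.007, 0, 0], [0.0484, 0.007, 0, 0], [0.0484, 0.007, 0, 0], [0.0484, 0.007, 0, 0], [0.0484, 0.007, 0, 0], [0.0484, 0.007, 0, 0], [0.0484, 0.007, 0, 0], [0.0484, 0.007, 0.02, 0], [0.034, 0.005, 0.03, 0], [0.014, 0.002, 0.03, 0], [0, 0, 0.015, 0], [0, 0, 0, 0], [0, 0, 0, 0], [0, 0, 0, 0]],
], claw=1)

```text
time_s: 17.02
tcp_pos: [0.5329, -0.2607, 0.2359]
ee_rot: [[0.142, -0.99, 0.003], [-0.99, -0.142, -0.001], [0.001, -0.003, -1.0]]
wrist_force: [-0.1, 1.1, -0.0]
gripper_width: 1.005
gripper_force: 0.0
```

Run:
```python
from h import *
s=sense();t=s["tcp_pos"];R=np.array(s["ee_rot"]);print(t.round(4),s["joints"].round(1))
m,im=snap("wrist","w5.png");hsv=cv2.cvtColor(im,cv2.COLOR_RGB2HSV)
mk=(hsv[:,:,1]<80).astype(np.uint8);w=np.zeros_like(mk);w[180:262,270:370]=1
for c in cv2.findContours(mk*w,0,1)[0]:
    if cv2.contourArea(c)>80:
        (x,y),r=cv2.minEnclosingCircle(c);p=onz(m,x,y,.02);print(cv2.boundingRect(c),p.round(4),(R.T@(p-t)).round(4))
```

```text
[ 0.5329 -0.2607  0.2359] [-10.4  21.5  -8.9   0.  -59.4  18.6]
(310, 209, 29, 31) [ 0.53   -0.2631  0.02  ] [0.0017 0.0037 0.2159]
```

View pics/w5.png

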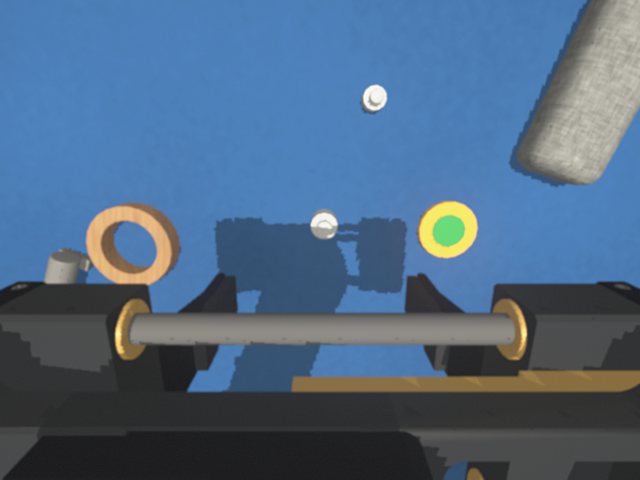

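The wrist view shows the 100 g weight at (324,224), midway between the fingers. The 50 g weight at (374,98), the yellow disc and the ring are all clear of them.

Call:
jog_arm([
  [[0.002, 0.0035, 0.01, 0], [0, 0, 0.025, 0], [0, 0, 0.025, 0], [0, 0, 0.025, 0], [0, 0, 0.025, 0], [0, 0, 0.02, 0], [0, 0, 0.016, 0], [0, 0, 0.01, 0], [0, 0, 0.006, 0], [0, 0, 0, 0], [0, 0, 0, 0]],
])

```text
time_s: 18.45
tcp_pos: [0.5294, -0.2637, 0.073]
ee_rot: [[0.141, -0.99, 0.001], [-0.99, -0.141, -0.0], [0.001, -0.001, -1.0]]
wrist_force: [0.8, 0.6, -0.7]
gripper_width: 1.002
gripper_force: 0.0
```

Call:
jog_arm([
  [[0, 0, 0, 0], [0, 0, 0, 0], [0, 0, 0, 0], [0, 0, 0, 0], [0, 0, 0, 0], [0, 0, 0, 0], [0, 0, 0, 0], [0, 0, 0, 0], [0, 0, 0, 0]],
], claw=0.18)

```text
time_s: 19.58
tcp_pos: [0.5291, -0.2636, 0.0724]
ee_rot: [[0.141, -0.99, 0.0], [-0.99, -0.141, -0.0], [0.0, -0.0, -1.0]]
wrist_force: [0.6, -0.2, -0.0]
gripper_width: 0.277
gripper_force: 30.0
```

Call:
jog_arm([
  [[0, 0, -0.01, 0], [0, 0, -0.03, 0], [0, 0, -0.045, 0], [0, 0, -0.05, 0], [0, 0, -0.05, 0], [-0.019, -0.0034, -0.04, 0], [-0.04, -0.0067, -0.02, 0], [-0.05, -0.0084, 0, 0], [-0.05, -0.0084, 0, 0], [-0.05, -0.0084, 0, 0], [-0.05, -0.0084, 0, 0], [-0.05, -0.0084, 0, 0], [-0.05, -0.0084, 0, 0], [-0.05, -0.0084, 0, 0], [-0.04, -0.0066, 0, 0], [-0.02, -0.0033, 0, 0], [-0.01, -0.0016, 0, 0], [0, 0, 0, 0], [0, 0, 0, 0]],
])

```text
time_s: 21.95
tcp_pos: [0.5413, 0.2208, 0.3175]
ee_rot: [[0.139, -0.99, -0.0], [-0.99, -0.139, -0.0], [0.0, 0.0, -1.0]]
wrist_force: [0.7, -0.2, -1.5]
gripper_width: 0.278
gripper_force: 30.0
```

Run:
```python
from h import *
s=sense();t=s["tcp_pos"];R=np.array(s["ee_rot"]);print(t.round(4),s["gripper_width"],s["wrist_force"])
p=np.r_[np.array([.537,.249])-.027*np.array([-.138,.99]),.218];print((R.T@(p-t)).round(4))
m,im=snap("wrist","w6.png")
```

```text
[0.5413 0.2208 0.3175] 0.27789622749971926 [ 0.65177984 -0.20898445 -1.46181111]
[-0.0015  0.0003  0.0995]
```

View pics/w6.png

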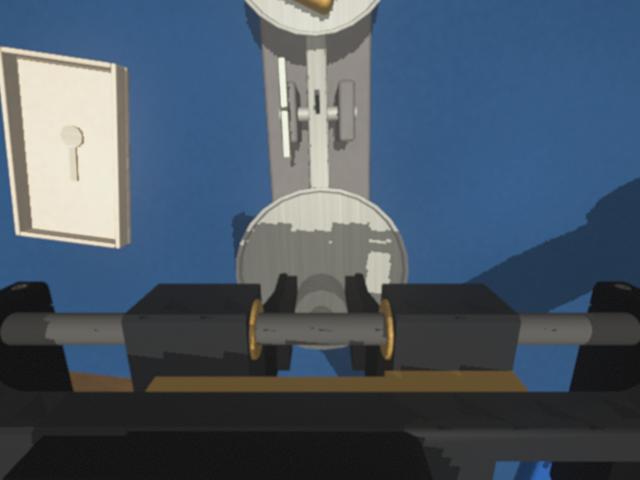

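The wrist view shows the pan with its rim from x 238 to 407. The 100 g weight is held over its inner half near (320,295), with the 200 g weight out of sight behind the fingers.

Call:
jog_arm([
  [[-0.001, 0, 0.01, 0], [0, 0, 0.02, 0], [0, 0, 0.02, 0], [0, 0, 0.018, 0], [0, 0, 0.012, 0], [0, 0, 0.008, 0], [0, 0, 0.005, 0], [0, 0, 0.003, 0], [0, 0, 0.001, 0], [0, 0, 0, 0], [0, 0, 0, 0], [0, 0, 0, 0]],
])

```text
time_s: 23.5
tcp_pos: [0.5412, 0.2229, 0.2206]
ee_rot: [[0.141, -0.99, 0.0], [-0.99, -0.141, 0.0], [-0.0, -0.0, -1.0]]
wrist_force: [-0.6, 1.0, -1.7]
gripper_width: 0.278
gripper_force: 30.0
```

Call:
jog_arm([
  [[0, 0, 0.001, 0], [0, 0, 0.001, 0], [0, 0, 0.001, 0], [0, 0, 0, 0], [0, 0, 0, 0]],
])

```text
time_s: 24.12
tcp_pos: [0.5412, 0.2229, 0.2174]
ee_rot: [[0.141, -0.99, -0.0], [-0.99, -0.141, -0.0], [0.0, 0.0, -1.0]]
wrist_force: [-0.1, 0.6, -0.7]
gripper_width: 0.28
gripper_force: 30.0
```

Call:
jog_arm([
  [[-0.0002, 0, 0.0011, 0], [-0.0002, 0, 0.0011, 0], [-0.0002, 0, 0.0011, 0], [-0.0002, 0, 0.0011, 0], [-0.0002, 0, 0.0011, 0], [-0.0002, 0, 0.0011, 0], [-0.0001, 0, 0.0011, 0], [-0.0001, 0, 0.0011, 0], [-0.0001, 0, 0.0011, 0], [-0.0001, 0, 0.0011, 0], [-0.0001, 0, 0.0011, 0], [-0.0001, 0, 0.0011, 0], [-0.0001, 0, 0.0011, 0], [-0.0001, 0, 0.0011, 0], [-0.0001, 0, 0.0011, 0], [0, 0, 0.0011, 0], [0, 0, 0.0011, 0], [0, 0, 0.0011, 0], [0, 0, 0.0011, 0], [0, 0, 0.0011, 0]],
])

```text
time_s: 26.62
tcp_pos: [0.5409, 0.225, 0.1953]
ee_rot: [[0.141, -0.99, 0.0], [-0.99, -0.141, 0.0], [-0.0, -0.0, -1.0]]
wrist_force: [0.4, -1.0, 0.6]
gripper_width: 0.273
gripper_force: 30.0
```

Call:
jog_arm([
  [[0, 0, 0.001, 0], [0, 0, 0, 0], [0, 0, 0, 0], [0, 0, 0, 0], [0, 0, 0, 0], [0, 0, 0, 0], [0, 0, 0, 0], [0, 0, 0, 0]],
])

```text
time_s: 27.62
tcp_pos: [0.5409, 0.225, 0.1944]
ee_rot: [[0.141, -0.99, -0.0], [-0.99, -0.141, -0.0], [0.0, 0.0, -1.0]]
wrist_force: [-0.1, 0.7, 0.4]
gripper_width: 0.275
gripper_force: 30.0
```

Run:
```python
from h import *
m,im=snap("scene","s7.png");cv2.imwrite("pics/s7c.png",cv2.resize(im[60:310,280:520,::-1],None,fx=2.2,fy=2.2))
```

```text
(no output)
```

View pics/s7c.png

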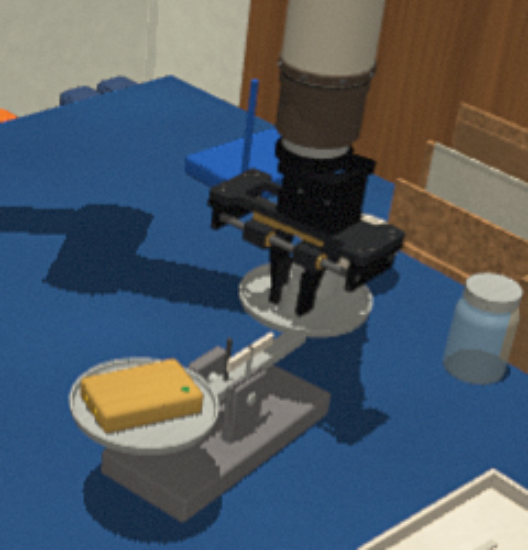

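The beam has followed down and now looks close to level, with the 100 g weight in contact. I'll release it next.

Call:
jog_arm([
  [[0, 0, 0, 0], [0, 0, 0, 0], [0, 0, 0, 0], [0, 0, 0, 0], [0, 0, 0, 0], [0, 0, 0, 0], [0, 0, -0.004, 0], [0, 0, -0.008, 0], [0, 0, -0.012, 0], [0, 0, -0.02, 0], [0, 0, -0.03, 0], [0, 0, -0.04, 0], [0, 0, -0.04, 0], [0, 0, -0.03, 0], [0, 0, 0, 0]],
], claw=0.5)

```text
time_s: 29.55
tcp_pos: [0.5415, 0.2252, 0.3825]
ee_rot: [[0.141, -0.99, 0.007], [-0.99, -0.141, 0.004], [-0.003, -0.007, -1.0]]
wrist_force: [-0.1, -0.1, -0.6]
gripper_width: 0.497
gripper_force: 0.0
```

Call:
jog_arm([
  [[-0.03, 0, 0, 0], [-0.05, 0, 0, 0], [-0.05, 0, 0, 0], [-0.05, 0, 0, 0], [-0.02, 0, 0, 0], [0, 0, 0, 0], [0, 0, 0, 0], [0, 0, 0, 0], [0, 0, 0, 0], [0, 0, 0, 0], [0, 0, 0, 0], [0, 0, 0, 0], [0, 0, 0, 0], [0, 0, 0, 0], [0, 0, 0, 0], [0, 0, 0, 0], [0, 0, 0, 0], [0, 0, 0, 0], [0, 0, 0, 0], [0, 0, 0, 0]],
])

```text
time_s: 32.05
tcp_pos: [0.5128, 0.423, 0.3784]
ee_rot: [[0.141, -0.99, 0.0], [-0.99, -0.141, -0.0], [0.0, -0.0, -1.0]]
wrist_force: [0.5, 0.2, 0.3]
gripper_width: 0.499
gripper_force: 0.0
```

Run:
```python
from h import *
m,im=snap("scene","s8.png");a=cv2.resize(im[130:310,290:490,::-1],(560,504),interpolation=cv2.INTER_CUBIC)
cv2.imwrite("pics/s8c.png",a)
# predicted rim centre of both pans if level
for p in([.5355,.2505,.126],[.5355+.0359,.2505-.2574,.126]):
    q=np.array(m["rotation"]).T@(np.array(p)-m["eye"]);f=240/np.tan(np.radians(m["fovy"])/2);u=(q[:2]/q[2]*f+[m["cx"],m["cy"]]);print(u,(u-[290,130])*2.8)
```

```text
[417.79845874 194.43709566] [357.83568448 180.42386786]
[341.61315366 239.77384813] [144.51683025 307.36677477]
```

View pics/s8c.png

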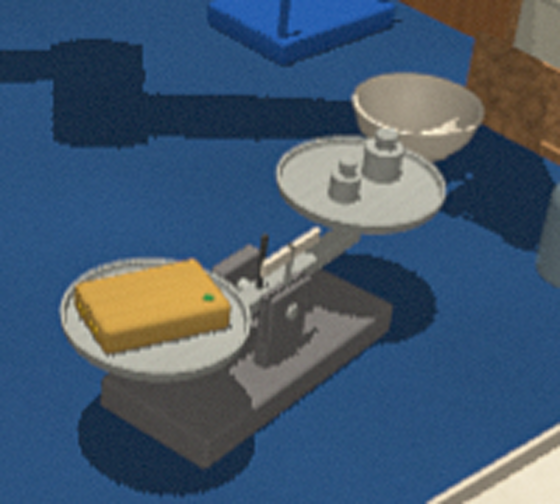

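Both weights stand upright in the pan, the 100 g at (345,182) and the 200 g at (383,157) in the crop. The beam looks about level, so I'll do one numeric check of the rim heights.

Run:
```python
from h import *
from scipy.optimize import least_squares
def pts(im,u,v,R):
    d=im.astype(int);nb=(d[:,:,2]-d[:,:,0]<35)  # RGB: not blue
    P=[]
    for a in np.radians(np.arange(0,360,4)):
        for r in np.arange(R,6,-.5):
            x,y=u+r*np.cos(a),v+r*np.sin(a)
            if nb[int(round(y)),int(round(x))]: 
                if r<R: P.append((x,y))
                break
    return P
mt=camera_model("top");it=capture("top");ms=camera_model("scene");isc=capture("scene")
def proj(m,p):
    q=np.array(m["rotation"]).T@(np.array(p)-m["eye"]);f=240/np.tan(np.radians(m["fovy"])/2);s=q[:2]/q[2];return s*(1+m["k1"]*s@s)*f+[m["cx"],m["cy"]]
for n,c in(("empty",[.5367,.2516,.126]),("loaded",[.5725,-.0058,.126])):
    T=pts(it,*proj(mt,c),46);S=pts(isc,*proj(ms,c),48)
    vc=proj(ms,c)[1]; S=[q for q in S if q[1]<vc-2]   # back half: upper rim edge only
    def res(p): return np.r_[[np.hypot(*(onz(mt,*q,p[2])[:2]-p[:2]))-.07 for q in T],[np.hypot(*(onz(ms,*q,p[2])[:2]-p[:2]))-.07 for q in S]]
    r=least_squares(res,c,loss="soft_l1",f_scale=.001);print(n,len(T),len(S),r.x.round(4),np.median(abs(r.fun)).round(4))
s=sense();print(s["time_s"])
```

```text
empty 72 38 [0.5292 0.2257 0.2022] 0.0053
loaded 73 37 [ 0.5805 -0.0037  0.1266] 0.0006
32.2
```

The loaded pan's rim fits at 126.6 mm against 126 mm for level. The empty-pan fit was spoilt by the bowl and arm behind it, but its outline matches the level prediction. The arm is clear of everything, so I'm handing in.

```bash
python3 -c "
from station import *
print(finish_job())"
```

```text
the job is handed in; nothing more can be done
None
```

The 200 g and then the 100 g weight were set upright and gently in the empty pan; the beam came level to within what the cameras show, so the power bank (drawn yellow, not silver) weighs about 300 g, and I handed the job in at about 32 s with the arm clear.

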